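# Centre the salt jar on the scale and tare it

### The job

Take the oblong ceramic salt jar out of its timber caddy and stand it upright on the scale's steel plate, set down gently, squarely centred front to back and midway between the two upright stops, with its long side running from stop to stop (on the way you will have to stand it on the sideboard and take it again by its other pair of sides). Then let go of it, press the hinged paddle at the front of the scale fully down to its stop and let it spring back up, so that the scale is zeroed with the jar still centred. Leave the two grinders where they are.

Things in the scene. Friction and masses are not known exactly. Their poses are not given: they have to be found in the camera images.
- jar: White oblong ceramic jar, flat lid clipped down (one closed rigid piece): 48 mm along x, 66 mm along y (long side), 84 mm high, about 0.3 kg. Origin at the centre of its underside, z up. It starts standing in the caddy, axes parallel and centres equal to within 2 degrees and 2 mm. Half turned it looks the same.
- caddy: Fixed timber caddy, 82 x 98 mm, holds the jar on its 8 mm floor. Origin: underside centre. Upright boards at x = -33 and +33 mm (inner faces; 64 mm long in y, tops z = 88) face the jar's broad faces, gap 9 mm, too narrow for a finger. At -y and +y only lips, |y| 39 to 47, tops z = 20: grip the jar above them across its 66 mm, lift straight out. Left or right of the sideboard.
- scale: Fixed grey kitchen scale across the sideboard from the caddy, 120 (x) x 150 mm (y). Origin: underside centre; front (paddle) is -x. Steel weighing plate, top z = 40 mm, between upright steel stops: inner faces y = -43 and +43, 6 mm thick, x = -30 to 30, tops z = 120. A centred jar has 10 mm to each stop, too narrow for a finger; front and back are open.
- free_spot (a point): Point on the bare sideboard (z = 0) midway between caddy and scale, always free for standing the jar down; at least 70 mm clear all round.
- stage_centre (a point): Centre of the upper face of the weighing plate, midway between the stops; axes as the scale's. The centred jar's origin lies here with the jar's y axis along this y (either way round).
- paddle_pad (a point): The point to press: on top of the steel paddle (70 mm wide in y), 55 mm in front (-x) of its hinge, at x = -115, z = 33 mm in the scale's frame when up; its z follows the paddle down by about 14 mm.
- paddle (a joint): Hinge angle of the paddle, rad: 0 up (level), 0.25 fully down on its stop. It springs back when released; the pad needs about 3 N to start and 6 N at the stop. The hinge lies along y at x = -60, z = 30 mm in the scale's frame.
- salt_grinder: Clear acrylic grinder with a steel twist top, 52 mm diameter, 171 mm high, loose, origin under its centre. Bystander, stands behind the free space about x = 0.68 m.
- pepper_grinder: Its twin with dark contents, same size. Bystander. (Other tableware, not listed: a flat steel trivet near the robot, 10 mm high, x below 0.45 m; the rest at the back, beyond x = 0.7 m, and at the sides, beyond 0.45 m from the middle.)
Not all that is in view belongs to the job. There is more than one size of the scale; the one meant has the size given above. What is shaped like the jar but yellow is not meant.

How it is judged:
By the outcome, as a careful person would: the job done as asked, in the order asked, and still so for the second after the job is handed in, with the robot touching nothing.
It also fails if it takes over 70 s, if anything falls off the work surface, if the arm or the gripper's body presses on something with over 40 N, if the wrist force passes 120 N, or if a joint passes its speed limit or range.

### The arm

A 6-joint arm with a two-finger parallel gripper is mounted at the origin on the work surface. World frame = base frame: x ahead of the robot, y to its left, z up, the work surface at z = 0. Lengths are in m, angles in degrees, forces in N, time in s.
With the tool pointing down it reaches from about 0.35 to 0.875 m from the base axis. Payload 4.2 kg.
Tool frame: the origin (TCP) lies at the centre of the arm's flange, where the gripper is bolted on; the fingertips stand 182 mm ahead of it and the grasp point (between the pads) lies 164 mm ahead of it (r.nose_length is the distance from the TCP to the fingertips, in m); z points along the fingers, y is the line along which they close (so a half turn about z gives the same grasp; the last joint's range is limited). The gripper opens to 87 mm and grips with 3 to 60 N. Pads are 19 mm wide; open, the fingers measure 117 mm over their backs; the gripper's body (75 mm by 190 mm) begins 51 mm behind the grasp point.
Start: joints at [80.879, 22.042, 0.453, 0, -68.411, -14.817], TCP at [0.254, 0.571, 0.405] pointing down, gripper open.
Joint ranges: [-179.83, 179.83], [-69.29, 118.12], [-61.27, 80.66], [-181.25, 117.63], [-171.15, -9.14], [-177.46, 177.46]. Speed limits (degrees/s): [159.86, 159.86, 180, 180, 180, 180].

### API

Orientations are given as a 3x3 rotation matrix whose columns are the frame's x, y, z axes.
In Python, from station import r, vision gives the robot as it stands. The module is installed in compiled form; this text tells all that it offers.
- The arm moves only by the shell command python3 -m creep 'ROWS'. ROWS is JSON, a list of rows, each a list of 7 numbers: the opening, from -1 (shut) to 1 (fully open), then the shift along the tool's x, y, z in mm, then the turn, a rotation vector about the tool's x, y, z in degrees. A call has 1 to 8 rows; each row is the pose to reach, as a shift and turn from the pose commanded when the call began, along the tool's axes at that moment; what a row does not reach only later rows make up. A row lasts 1/12 s, in which the tool goes at most 41.7 mm and 7.16 degrees, less where a joint would pass 70% of its speed; a pose out of reach is approached as far as the arm can. A call with a gripper value outside its range is refused whole. The fingers move at their own pace and stop on an object; the grip force is fixed at half the most. Time passes only in rows, so rows that repeat a pose let the fingers close. It gives the time, the measured TCP pose, the force, the opening and the grip force at its end, in the units of the state.
- r.sense(): the state, without advancing time (a new reading comes with each control period).
- vision.capture(name): name is "side" or "top" or "wrist"; returns (picture, depth): 400x640x3 uint8, red, green, blue; 400x640 float32, m along the optical axis (not along the pixel's ray), 0 where there is no reading.
- vision.camera_model(name): a dict with "vertical_fov" (degrees; the focal length in pixels is half the picture's height over the tangent of half this angle, whatever the lens; pixels are square), "cx", "cy" (the principal point, pixels), "distortion" ([k1, k2, p1, p2, k3] as OpenCV has them; the pictures are not rectified), "extrinsics" (4x4, takes a point from camera to world coordinates); the wrist camera has in their place "mount" (4x4, takes a point from camera to tool coordinates, whose origin is the TCP and whose axes are the flange's). Camera axes: x right, y down, z forward; pixel columns grow to the right and rows downward; lengths in m; the calibration is good to about 2 mm. A picture is of the moment at which its call begins: read the wrist's pose just before it. camera_model takes no time and is no camera call.
- r.finish_job(): hands the job in; it is judged then, once.
Trained networks look in the newest picture that a camera, given by its name, has taken for a name from the list of things; names that differ only in an ending like _2 or _b are one class to them, and where a whole thing is asked for, a point or a joint stands for the part that bears it (a point fixed in the world has none). Each returns a list of dicts, best first, with "conf" (0 to 1); they miss things now and then, are a little off and sometimes report something else, mostly with a low value. They report only what shows in the picture. A call takes as long as a camera call. They do not tell look-alikes from the thing itself.
- vision.find_in(camera, thing): "uv" ([column, row] in pixels, amid what is visible of it).
- vision.cut_out(camera, thing): "region" (400x640 bool, what is visible of it) and "uv" ([column, row] in pixels, amid what is visible of it).
The state is a dict: "time_s": time; "joints": joint angles; "joint_velocities": joint speeds; "effort": joint torques, N m; "tcp_pos": TCP position; "ee_rot": TCP orientation; "wrist_force": force on the tool from outside, world axes, zero at the start; "moment": the same for the moment, N m; "gripper_width": opening from 0.0 (shut) to 1.0 (fully open); "gripper_force": force on a finger pad.
Only numpy, scipy, OpenCV 4.12 (cv2) and the standard library are available. Lean on these libraries where they do the work, as an engineer would, in place of code of your own. Each camera call takes 0.05 s, during which the arm holds its last target. There are 200 camera calls.

## Working session

There is one attempt and no reset: what is moved stays moved. The work goes in short steps, Python scripts to look and compute and a shell command to move; the robot and the scene stay as the last step left them, time stands still between calls to the robot, and variables do not carry over. Pictures are saved under pics/ and viewed, at most 10 in all, crops included, and the job is handed in when it is done.

```bash
mkdir -p pics; cat > h.py <<'E'
import numpy as np, cv2
from station import r, vision
def K(m,h=400):
    f=h/2/np.tan(np.radians(m["vertical_fov"])/2); return np.array([[f,0,m["cx"]],[0,f,m["cy"]],[0,0,1.]])
def ext(name):
    m=vision.camera_model(name)
    if name!="wrist": return np.array(m["extrinsics"])
    s=r.sense(); T=np.eye(4); T[:3,:3]=s["ee_rot"]; T[:3,3]=s["tcp_pos"]; return T@np.array(m["mount"])
def grab(name):
    E=ext(name); p,d=vision.capture(name); return p,d,E
def cloud(name,d,E):
    m=vision.camera_model(name); v,u=np.mgrid[0:d.shape[0],0:d.shape[1]]
    uv=np.stack([u,v],-1).reshape(-1,1,2).astype(float)
    n=cv2.undistortPoints(uv,K(m),np.array(m["distortion"])).reshape(*d.shape,2)
    P=np.dstack([n*d[...,None],d]); W=P@E[:3,:3].T+E[:3,3]; W[d<=0]=np.nan; return W
E
python3 - <<'E'
from h import *
for c in ("top","side"):
    p,d,E=grab(c); W=cloud(c,d,E); cv2.imwrite(f"pics/{c}0.png",p[...,::-1]); np.save(f"{c}W.npy",W)
    for t in ("jar","caddy","scale","paddle","salt_grinder","pepper_grinder"):
        for o in vision.cut_out(c,t)[:4]:
            q=W[o["region"]]; q=q[~np.isnan(q[:,0])]
            print(c,t,round(o["conf"],2),np.round(o["uv"]),np.round(np.median(q,0),3) if len(q) else None,np.round(np.percentile(q,[2,98],axis=0),3).tolist() if len(q) else None)
s=r.sense(); print(s["time_s"],np.round(s["ee_rot"],3))
E
```

```text
top jar 0.82 [410. 183.] [ 0.528 -0.266  0.092] [[0.506, -0.305, 0.022], [0.556, -0.239, 0.096]]
top jar 0.71 [410. 230.] [ 0.409 -0.268  0.083] [[0.382, -0.305, 0.019], [0.442, -0.236, 0.088]]
top caddy 0.73 [404. 193.] [ 0.509 -0.257  0.048] [[0.489, -0.318, 0.006], [0.576, -0.225, 0.092]]
top scale 0.89 [189. 278.] [0.277 0.324 0.027] [[0.203, 0.272, 0.004], [0.328, 0.368, 0.084]]
top scale 0.87 [202. 190.] [0.523 0.301 0.039] [[0.421, 0.219, 0.007], [0.607, 0.366, 0.12]]
top paddle 0.67 [196. 216.] [0.447 0.316 0.034] [[0.416, 0.282, 0.029], [0.481, 0.35, 0.038]]
top paddle 0.53 [188. 296.] [0.224 0.328 0.024] [[0.2, 0.303, -0.001], [0.245, 0.353, 0.028]]
top salt_grinder 0.59 [289. 132.] [0.667 0.052 0.134] [[0.658, 0.03, 0.002], [0.703, 0.076, 0.167]]
top pepper_grinder 0.6 [326. 129.] [ 0.675 -0.049  0.133] [[0.665, -0.075, 0.001], [0.713, -0.026, 0.168]]
side jar 0.9 [373. 275.] [ 0.406 -0.282  0.081] [[0.384, -0.312, 0.005], [0.444, -0.24, 0.086]]
side jar 0.71 [414. 233.] [ 0.53  -0.282  0.091] [[0.509, -0.311, 0.034], [0.559, -0.247, 0.095]]
side jar 0.52 [217. 141.] [0.45  0.314 0.033] [[0.416, 0.279, 0.028], [0.487, 0.352, 0.037]]
side caddy 0.91 [406. 251.] [ 0.501 -0.287  0.039] [[0.492, -0.325, 0.003], [0.578, -0.238, 0.089]]
side scale 0.81 [245. 133.] [0.523 0.278 0.039] [[0.425, 0.213, 0.007], [0.593, 0.366, 0.118]]
side scale 0.79 [163. 172.] [0.279 0.307 0.027] [[0.208, 0.27, 0.006], [0.33, 0.367, 0.083]]
side paddle 0.93 [217. 141.] [0.452 0.312 0.033] [[0.418, 0.279, 0.004], [0.487, 0.348, 0.037]]
side paddle 0.6 [147. 184.] [0.225 0.325 0.024] [[0.202, 0.302, 0.021], [0.248, 0.351, 0.027]]
side salt_grinder 0.89 [346. 128.] [0.668 0.041 0.095] [[0.659, 0.028, 0.004], [0.799, 0.105, 0.163]]
side pepper_grinder 0.7 [376. 150.] [ 0.675 -0.062  0.099] [[0.666, -0.076, 0.007], [0.701, -0.035, 0.165]]
0.7 [[ 0.914 -0.406 -0.   ]
 [-0.406 -0.914  0.   ]
 [-0.    -0.    -1.   ]]
```

View pics/top0.png

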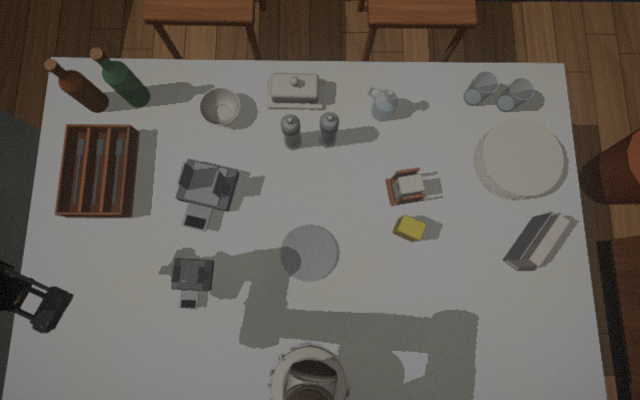

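View pics/side0.png

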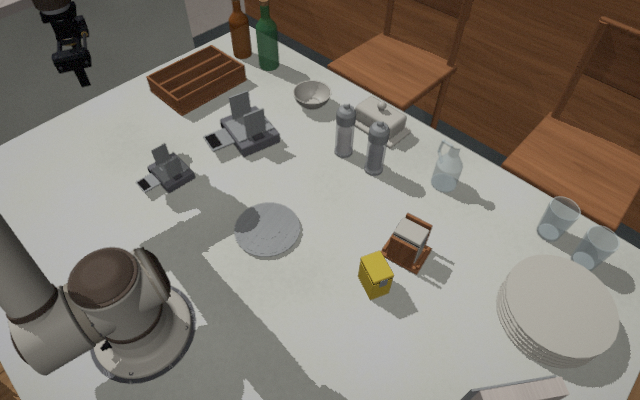

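Top view: the white jar stands in its caddy at (410,184); a yellow look‑alike is at (410,229). The large scale is at (207,187) with its paddle at (197,215), and the small look‑alike scale is at (192,275). The grinders are at (290,130) and (328,128). Side view: white jar at (412,232), yellow jar at (376,275), large scale at (248,133), small one at (167,172).

Candidates: jar is white (410,184), not yellow (410,229). Scale is the one at (207,187), about 150 mm wide, not the one at (192,275).

```bash
cat > fit.py <<'E'
from h import *
def rect(P):
    P=P[~np.isnan(P[:,0])][:,:2]
    c,(a,b),t=cv2.minAreaRect((P*1000).astype(np.float32)); return np.round(c,1),round(a,1),round(b,1),round(t,1)
E
python3 - <<'E'
from fit import *
T=cv2.imread("pics/top0.png"); S=cv2.imread("pics/side0.png")
a=cv2.resize(T[150:250,150:250],(400,400),interpolation=cv2.INTER_CUBIC); b=cv2.resize(T[150:250,360:460],(400,400),interpolation=cv2.INTER_CUBIC)
cv2.imwrite("pics/crop.png",np.hstack([a,b]))
for n in("top","side"):
    W=np.load(n+"W.npy"); x,y,z=W[...,0],W[...,1],W[...,2]
    reg=(abs(x-.53)<.055)&(abs(y+.27)<.07)
    print(n,"jar+caddy top",rect(W[reg&(z>.075)]), "lid",rect(W[reg&(z>.0895)]),np.nanmedian(z[reg&(z>.085)]))
    reg=(x>.39)&(x<.65)&(y>.18)&(y<.41)
    print("base+",rect(W[reg&(z>.012)]),"plate",rect(W[reg&(z>.036)&(z<.046)&(x>.475)]),"stops",rect(W[reg&(z>.06)]))
E
```

```text
top jar+caddy top (array([ 534.6, -273.7]), 84.6, 68.4, 10.0) lid (array([ 535.5, -273.9]), 81.3, 66.5, 10.1) 0.09196593158646538
base+ (array([508.3, 302.2]), 150.4, 192.4, 76.6) plate (array([535.9, 295.5]), 147.7, 134.4, 77.0) stops (array([543.3, 294.7]), 99.7, 59.8, 76.3)
side jar+caddy top (array([ 536.8, -275.5]), 83.8, 68.2, 10.8) lid (array([ 536.5, -275.7]), 80.7, 66.4, 9.4) 0.0911938439855089
base+ (array([509.6, 300.3]), 151.3, 189.5, 76.9) plate (array([541.8, 290.6]), 144.1, 122.2, 75.5) stops (array([544.1, 291.3]), 102.1, 63.0, 74.8)
```

View pics/crop.png

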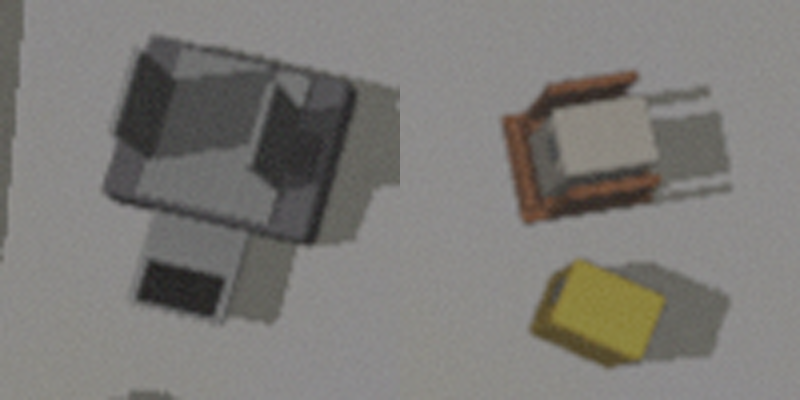

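The crop confirms it: the white jar in the timber caddy (right half, ~(605,135)) and the 150 mm scale (left half). Jar centre is about (0.536,-0.275), long axis at 100°. Stage centre is about (0.544,0.293), scale y at about 76°. Next, move above the jar.

```bash
cat > go.py <<'E'
import sys
from h import *
from scipy.spatial.transform import Rotation as Ro
def go(x,y,z,yaw):
    s=r.sense(); R=np.array(s["ee_rot"]); c,n=np.cos(np.radians(yaw)),np.sin(np.radians(yaw))
    G=np.array([[c,n,0],[n,-c,0],[0,0,-1.]])
    print("shift",np.round(1000*R.T@(np.array([x,y,z])-s["tcp_pos"]),1),"turn",np.round(np.degrees(Ro.from_matrix(R.T@G).as_rotvec()),2),"t",s["time_s"],"yaw",round(np.degrees(np.arctan2(R[1,0],R[0,0])),2),"pos",np.round(s["tcp_pos"],4),"j",np.round(s["joints"],0),"F",np.round(s["wrist_force"],1),"w",round(s["gripper_width"],3),round(s["gripper_force"],1))
if __name__=="__main__": go(*map(float,sys.argv[1:]))
E
python3 go.py 0.536 -0.275 0.405 -170
```

```text
shift [ 6.015e+02  6.588e+02 -2.000e-01] turn [  0.     0.   146.06] t 0.7 yaw -23.94 pos [0.2536 0.5712 0.4048] j [ 81.  22.   0.  -0. -68. -15.] F [0.5 1.1 0.3] w 1.002 0.0
```

```bash
python3 -m creep '[[1,602,659,0,0,0,146],[1,602,659,0,0,0,146],[1,602,659,0,0,0,146],[1,602,659,0,0,0,146],[1,602,659,0,0,0,146],[1,602,659,0,0,0,146],[1,602,659,0,0,0,146],[1,602,659,0,0,0,146]]'; python3 go.py 0.536 -0.275 0.405 -170
```

```text
time_s: 1.37
tcp_pos: [0.3592, 0.253, 0.4052]
ee_rot: [[0.147, -0.989, 0.001], [-0.989, -0.147, 0.001], [-0.001, -0.001, -1.0]]
wrist_force: [1.1, 0.7, -0.2]
gripper_width: 0.997
gripper_force: 0.0
shift [ 5.483e+02 -9.720e+01 -2.000e-01] turn [-1.000e-02  7.000e-02  8.846e+01] t 1.3667 yaw -81.54 pos [0.3592 0.253  0.4052] j [ 56.   4. -24.   0. -62. -48.] F [ 1.1  0.7 -0.2] w 0.997 0.0
```

```bash
python3 -m creep '[[1,548,-97,0,0,0,88.5],[1,548,-97,0,0,0,88.5],[1,548,-97,0,0,0,88.5],[1,548,-97,0,0,0,88.5],[1,548,-97,0,0,0,88.5],[1,548,-97,0,0,0,88.5],[1,548,-97,0,0,0,88.5],[1,548,-97,0,0,0,88.5]]' >/dev/null; python3 go.py 0.536 -0.275 0.405 -170
```

```text
shift [  87.5 -205.6    0.3] turn [-2.000e-02  8.000e-02  3.112e+01] t 2.0333 yaw -138.88 pos [ 0.4667 -0.0626  0.4053] j [ 12.   7. -20.   0. -63. -61.] F [ 1.5  0.8 -0.5] w 1.0 0.0
```

```bash
python3 -m creep '[[1,87.5,-205.6,0,0,0,31],[1,87.5,-205.6,0,0,0,31],[1,87.5,-205.6,0,0,0,31],[1,87.5,-205.6,0,0,0,31],[1,87.5,-205.6,0,0,0,31],[1,87.5,-205.6,0,0,0,31],[1,87.5,-205.6,0,0,0,31],[1,87.5,-205.6,0,0,0,31]]' >/dev/null; python3 go.py 0.536 -0.275 0.405 -170
python3 - <<'E'
from fit import *
p,d,E=grab("wrist"); cv2.imwrite("pics/w1.png",p[...,::-1]); W=cloud("wrist",d,E); np.save("w1.npy",W)
x,y,z=W[...,0],W[...,1],W[...,2]
print("jar find",vision.find_in("wrist","jar")[:2])
reg=(abs(x-.53)<.06)&(abs(y+.27)<.07)
for h in (.075,.088,.0895): print(h,rect(W[reg&(z>h)]),(reg&(z>h)).sum())
hsv=cv2.cvtColor(p,cv2.COLOR_RGB2HSV); lid=reg&(z>.085)&(hsv[...,1]<70); print("lid",rect(W[lid]),np.nanmedian(z[lid]),lid.sum())
E
```

```text
shift [ 1.4 -1.5 -1. ] turn [ 0.05 -0.06  0.36] t 2.7 yaw -169.64 pos [ 0.5371 -0.2733  0.404 ] j [-12.  20.  -3.  -0. -67. -68.] F [-0.2 -0.1  1.1] w 1.001 0.0
jar find [{'uv': [335.9, 58.8], 'conf': 0.79}, {'uv': [316.2, 182.8], 'conf': 0.7}]
0.075 (array([ 532.9, -265.6]), 81.8, 145.8, 9.7) 70323
0.088 (array([ 532.6, -265.5]), 80.5, 146.0, 10.3) 69405
0.0895 (array([ 532.7, -265.4]), 79.1, 146.1, 10.4) 68768
lid (array([ 534.5, -265.1]), 77.7, 146.1, 10.4) 0.3157705025247913 48811
```

View pics/w1.png

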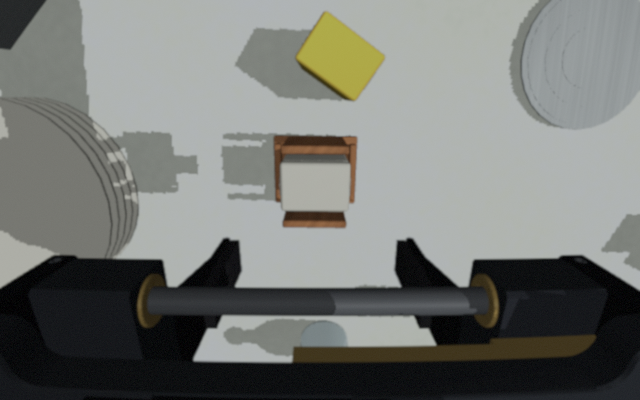

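The wrist view shows the white jar in the caddy at (316,182), straight with the image, and the yellow one at (340,56). The gripper parts below must be masked out by height.

```bash
python3 - <<'E'
from fit import *
W=np.load("w1.npy"); p=cv2.imread("pics/w1.png"); x,y,z=W[...,0],W[...,1],W[...,2]
hsv=cv2.cvtColor(p,cv2.COLOR_BGR2HSV); reg=(abs(x-.53)<.06)&(abs(y+.27)<.07)&(z<.11)
lid=reg&(z>.085)&(hsv[...,1]<70); lid=cv2.morphologyEx(lid.astype(np.uint8),cv2.MORPH_OPEN,np.ones((5,5)))>0
print("lid",rect(W[lid]),np.nanmedian(z[lid]),lid.sum()); print("all",rect(W[reg&(z>.08)]))
E
python3 go.py 0.536 -0.275 0.224 -170
```

```text
lid (array([ 533.5, -276.8]), 48.7, 67.0, 9.7) 0.09245564377808058 3385
all (array([ 534.4, -276.2]), 81.7, 67.7, 10.6)
shift [  1.5  -3.1 180.8] turn [ 0.02 -0.01  0.51] t 2.8 yaw -169.49 pos [ 0.5369 -0.2717  0.4048] j [-11.  20.  -3.  -0. -67. -68.] F [ 0.1 -0.3  0.5] w 0.999 0.0
```

```bash
python3 -m creep '[[1,3.7,-3.7,40,0,0,0.5],[1,3.7,-3.7,80,0,0,0.5],[1,3.7,-3.7,110,0,0,0.5],[1,3.7,-3.7,110,0,0,0.5],[1,3.7,-3.7,110,0,0,0.5],[1,3.7,-3.7,110,0,0,0.5]]' >/dev/null; python3 go.py 0.534 -0.276 0.224 -170
```

```text
shift [ 1.4  0.6 73.3] turn [-0.14  0.19  0.1 ] t 3.3 yaw -169.9 pos [ 0.5353 -0.2762  0.2973] j [-12.  25. -11.   0. -53. -68.] F [1.  0.4 0.6] w 1.001 0.0
```

```bash
python3 -m creep '[[1,1.2,0.5,30,0,0,0],[1,1.2,0.5,60,0,0,0],[1,1.2,0.5,73,0,0,0],[1,1.2,0.5,73,0,0,0],[0,1.2,0.5,73,0,0,0],[-1,1.2,0.5,73,0,0,0],[-1,1.2,0.5,73,0,0,0],[-1,1.2,0.5,73,0,0,0]]'; python3 -m creep '[[-1,0,0,0,0,0,0],[-1,0,0,0,0,0,0],[-1,0,0,0,0,0,0],[-1,0,0,0,0,0,0]]'; python3 go.py 0.534 -0.276 0.224 -170
```

```text
time_s: 3.97
tcp_pos: [0.5336, -0.2766, 0.2237]
ee_rot: [[-0.985, -0.173, 0.004], [-0.173, 0.985, -0.001], [-0.003, -0.002, -1.0]]
wrist_force: [-0.3, 0.1, -0.2]
gripper_width: 0.778
gripper_force: 0.0
time_s: 4.3
tcp_pos: [0.5336, -0.2765, 0.2235]
ee_rot: [[-0.985, -0.174, 0.003], [-0.174, 0.985, -0.001], [-0.002, -0.001, -1.0]]
wrist_force: [-0.5, 2.3, 7.4]
gripper_width: 0.758
gripper_force: 30.0
shift [-0.5  0.4 -0.5] turn [-0.07  0.14 -0.01] t 4.3 yaw -170.01 pos [ 0.5336 -0.2765  0.2235] j [-12.  30. -15.   0. -44. -68.] F [-0.5  2.3  7.4] w 0.758 30.0
```

```bash
python3 -m creep '[[-1,0,0,-12,0,0,0],[-1,0,0,-30,0,0,0],[-1,0,0,-60,0,0,0],[-1,0,0,-95,0,0,0],[-1,0,0,-120,0,0,0],[-1,0,0,-120,0,0,0]]'; python3 go.py 0.539 0.008 0.344 -193.7
```

```text
time_s: 4.8
tcp_pos: [0.5341, -0.277, 0.348]
ee_rot: [[-0.985, -0.174, 0.011], [-0.174, 0.985, -0.004], [-0.01, -0.006, -1.0]]
wrist_force: [0.8, -1.5, -1.9]
gripper_width: 0.755
gripper_force: 30.0
shift [-54.4 279.9   2.8] turn [-0.22  0.63 23.73] t 4.8 yaw -169.97 pos [ 0.5341 -0.277   0.348 ] j [-12.  22.  -8.   0. -59. -68.] F [ 0.8 -1.5 -1.9] w 0.755 30.0
```

```bash
python3 -m creep '[[-1,-10,50,0,0,0,24],[-1,-54,280,0,0,0,24],[-1,-54,280,0,0,0,24],[-1,-54,280,0,0,0,24],[-1,-54,280,0,0,0,24],[-1,-54,280,0,0,0,24],[-1,-54,280,0,0,0,24],[-1,-54,280,0,0,0,24]]'>/dev/null;  python3 -m creep '[[-1,0,0,40,0,0,0],[-1,0,0,70,0,0,0],[-1,0,0,80,0,0,0],[-1,0,0,80,0,0,0],[-1,0,0,80,0,0,0]]'; python3 go.py 0.539 0.008 0.216 -193.7
```

```text
time_s: 5.88
tcp_pos: [0.5381, 0.0084, 0.2618]
ee_rot: [[-0.97, 0.242, -0.001], [0.242, 0.97, -0.001], [0.0, -0.001, -1.0]]
wrist_force: [-0.3, 0.5, -2.2]
gripper_width: 0.757
gripper_force: 30.0
shift [-1.  -0.2 45.8] turn [-0.05 -0.02 -0.32] t 5.8833 yaw 165.98 pos [0.5381 0.0084 0.2618] j [  18.   22.  -22.    0.  -45. -122.] F [-0.3  0.5 -2.2] w 0.757 30.0
```

```bash
python3 -m creep '[[-1,0,0,20,0,0,0],[-1,0,0,36,0,0,0],[-1,0,0,42,0,0,0],[-1,0,0,44,0,0,0],[-1,0,0,45,0,0,0],[-1,0,0,46,0,0,0],[-1,0,0,46,0,0,0],[-1,0,0,46,0,0,0]]'; python3 go.py 0.539 0.008 0.2155 -193.7
```

```text
time_s: 6.55
tcp_pos: [0.538, 0.0087, 0.2166]
ee_rot: [[-0.97, 0.242, 0.002], [0.242, 0.97, 0.0], [-0.002, 0.001, -1.0]]
wrist_force: [-0.4, -0.4, -2.7]
gripper_width: 0.757
gripper_force: 30.0
shift [-1.1 -0.4  1.1] turn [ 0.05  0.09 -0.33] t 6.55 yaw 165.97 pos [0.538  0.0087 0.2166] j [  18.   26.  -25.    0.  -39. -122.] F [-0.4 -0.4 -2.7] w 0.757 30.0
```

```bash
python3 -m creep '[[-1,0,0,0.6,0,0,0],[-1,0,0,1.2,0,0,0],[-1,0,0,1.6,0,0,0],[-1,0,0,1.6,0,0,0]]'; python3 go.py 0.539 0.008 0.2155 -193.7
```

```text
time_s: 6.88
tcp_pos: [0.5379, 0.0088, 0.2155]
ee_rot: [[-0.97, 0.242, 0.001], [0.242, 0.97, -0.0], [-0.001, 0.0, -1.0]]
wrist_force: [-2.1, 0.5, 5.0]
gripper_width: 0.758
gripper_force: 30.0
shift [-1.2 -0.5  0. ] turn [ 0.01  0.06 -0.3 ] t 6.8833 yaw 166.0 pos [0.5379 0.0088 0.2155] j [  18.   26.  -25.    0.  -39. -122.] F [-2.1  0.5  5. ] w 0.758 30.0
```

Contact at 5 N. Release, rise, and turn 90°.

```bash
python3 -m creep '[[0,0,0,0,0,0,0],[1,0,0,0,0,0,0],[1,0,0,0,0,0,0],[1,0,0,0,0,0,0],[1,0,0,0,0,0,0],[1,0,0,-10,0,0,0],[1,0,0,-40,0,0,0],[1,0,0,-80,0,0,0]]';  python3 -m creep '[[1,0,0,-40,0,0,0],[1,0,0,-80,0,0,-10],[1,0,0,-100,0,0,-90],[1,0,0,-100,0,0,-90],[1,0,0,-100,0,0,-90],[1,0,0,-100,0,0,-90],[1,0,0,-100,0,0,-90],[1,0,0,-100,0,0,-90]]'>/dev/null; python3 go.py 0.538 0.0088 0.40 -104
```

```text
time_s: 7.55
tcp_pos: [0.5368, 0.0084, 0.2927]
ee_rot: [[-0.97, 0.243, -0.007], [0.243, 0.97, -0.002], [0.007, -0.004, -1.0]]
wrist_force: [1.7, 1.0, -0.5]
gripper_width: 0.999
gripper_force: 0.0
shift [-0.6 -0.1 -5. ] turn [-3.000e-02  3.000e-02 -3.954e+01] t 8.2167 yaw -143.54 pos [0.5374 0.0085 0.395 ] j [ 18.  14. -13.   0. -63. -72.] F [-0.2 -0.4 -0.3] w 1.001 0.0
```

```bash
python3 -m creep '[[1,0,0,-5,0,0,-39.5],[1,0,0,-5,0,0,-39.5],[1,0,0,-5,0,0,-39.5],[1,0,0,-5,0,0,-39.5],[1,0,0,-5,0,0,-39.5],[1,0,0,-5,0,0,-39.5],[1,0,0,-5,0,0,-39.5],[1,0,0,-5,0,0,-39.5]]'>/dev/null
cat > jar.py <<'E'
from fit import *
import sys
def jar(cx,cy,zt,name="wrist"):
    p,d,E=grab(name); W=cloud(name,d,E); x,y,z=W[...,0],W[...,1],W[...,2]
    m=(np.hypot(x-cx,y-cy)<.06)&(abs(z-zt)<.008); m=cv2.morphologyEx(m.astype(np.uint8),cv2.MORPH_OPEN,np.ones((5,5)))>0
    print(name,"lid",rect(W[m]),np.nanmedian(z[m]),m.sum()); return p,W
E
python3 - <<'E'
from jar import *
p,W=jar(.538,.009,.084); jar(.538,.009,.084,"top"); jar(.538,.009,.084,"side")
E
python3 go.py 0.538 0.0088 0.2155 -104
```

```text
wrist lid (array([537.1,   8. ]), 66.2, 48.1, 75.1) 0.08445879593958366 3317
top lid (array([553.8,  22.8]), 31.5, 22.4, 81.9) 0.08456744427576912 85
side lid (array([538.1,   9.8]), 68.5, 47.6, 73.4) 0.0844189892896377 376
shift [ -0.3  -0.3 183.9] turn [-0.01  0.   -0.46] t 9.0333 yaw -104.46 pos [0.5376 0.0086 0.3994] j [ 18.  14. -12.   0. -64. -33.] F [0.4 0.3 0. ] w 1.001 0.0
```

```bash
python3 -m creep '[[1,0,0,40,0,0,0],[1,0,0,80,0,0,0],[1,0,0,120,0,0,0],[1,0,0,155,0,0,0],[1,0,0,175,0,0,0],[1,0,0,180,0,0,0],[1,0,0,180,0,0,0],[0,0,0,180,0,0,0]]'>/dev/null; python3 -m creep '[[-1,0,0,0,0,0,0],[-1,0,0,0,0,0,0],[-1,0,0,0,0,0,0],[-1,0,0,0,0,0,0],[-1,0,0,0,0,0,0],[-1,0,0,0,0,0,0],[-1,0,0,0,0,0,0]]'; python3 go.py 0.538 0.0088 0.2155 -104
```

```text
time_s: 10.28
tcp_pos: [0.5379, 0.0087, 0.2195]
ee_rot: [[-0.248, -0.969, 0.001], [-0.969, 0.248, 0.0], [-0.0, -0.001, -1.0]]
wrist_force: [0.8, 0.2, 1.5]
gripper_width: 0.551
gripper_force: 30.0
shift [-0.1 -0.1  4. ] turn [-0.05  0.02 -0.38] t 10.2833 yaw -104.38 pos [0.5379 0.0087 0.2195] j [ 18.  26. -25.   0. -39. -33.] F [0.8 0.2 1.5] w 0.551 30.0
```

```bash
python3 -m creep '[[-1,0,0,-10,0,0,0],[-1,0,0,-40,0,0,0],[-1,0,0,-80,0,0,0],[-1,0,0,-120,0,0,0],[-1,0,0,-160,0,0,0],[-1,0,0,-185,0,0,0],[-1,0,0,-185,0,0,0]]'; python3 go.py 0.571 0.40 0.405 -104
```

```text
time_s: 10.87
tcp_pos: [0.5384, 0.0086, 0.4113]
ee_rot: [[-0.248, -0.969, 0.013], [-0.969, 0.248, 0.002], [-0.005, -0.012, -1.0]]
wrist_force: [0.7, -0.4, -2.2]
gripper_width: 0.555
gripper_force: 30.0
shift [-387.2   65.4    7.6] turn [-0.69  0.3  -0.34] t 10.8667 yaw -104.34 pos [0.5384 0.0086 0.4113] j [ 18.  13. -11.   0. -65. -33.] F [ 0.7 -0.4 -2.2] w 0.555 30.0
```

```bash
python3 -m creep '[[-1,-20,3,0,0,0,0],[-1,-60,10,0,0,0,0],[-1,-387,65,0,0,0,0],[-1,-387,65,0,0,0,0],[-1,-387,65,0,0,0,0],[-1,-387,65,0,0,0,0],[-1,-387,65,0,0,0,0],[-1,-387,65,0,0,0,0]]'>/dev/null; python3 go.py 0.571 0.40 0.405 -104
```

```text
shift [-79.3  12.4  -2.6] turn [ 0.15 -0.14 -0.4 ] t 11.5333 yaw -104.4 pos [0.5633 0.3201 0.4026] j [ 44.  24.   4.  -0. -70. -58.] F [ 1.7  0.5 -2.6] w 0.546 30.0
```

```bash
python3 -m creep '[[-1,-40,6,0,0,0,0],[-1,-79,12,0,0,0,0],[-1,-79,12,0,0,0,0],[-1,-79,12,0,0,0,0],[-1,-79,12,0,0,0,0],[-1,-79,12,0,0,0,0]]'>/dev/null; python3 go.py 0.571 0.40 0.405 -104
python3 - <<'E'
from fit import *
p,d,E=grab("wrist"); cv2.imwrite("pics/w2.png",p[...,::-1]); W=cloud("wrist",d,E); np.save("w2.npy",W)
x,y,z=W[...,0],W[...,1],W[...,2]
reg=(x>.46)&(x<.65)&(y>.18)&(y<.41)
for a,b in((.012,.13),(.036,.046),(.06,.13),(.112,.13)): print(a,b,rect(W[reg&(z>a)&(z<b)]),(reg&(z>a)&(z<b)).sum())
pad=(x>.40)&(x<.47)&(y>.26)&(y<.38)&(z>.02)&(z<.04);print("pad",rect(W[pad]),np.nanmedian(z[pad]))
E
```

```text
shift [-2.9  1.7 -1.6] turn [ 0.07 -0.1  -0.45] t 12.0333 yaw -104.45 pos [0.572  0.3968 0.4034] j [ 48.  29.  12.  -0. -73. -62.] F [-0.4  0.3 -3.1] w 0.551 30.0
0.012 0.13 (array([527.2, 299.2]), 145.9, 152.7, 76.7) 18866
0.036 0.046 (array([531.5, 297.7]), 144.2, 141.0, 76.5) 12859
0.06 0.13 (array([542.5, 294. ]), 96.8, 59.7, 76.7) 2674
0.112 0.13 (array([542.5, 294. ]), 96.8, 59.7, 76.7) 1380
pad (array([446.6, 316.3]), 69.9, 63.5, 76.7) 0.03382772109485638
```

View pics/w2.png

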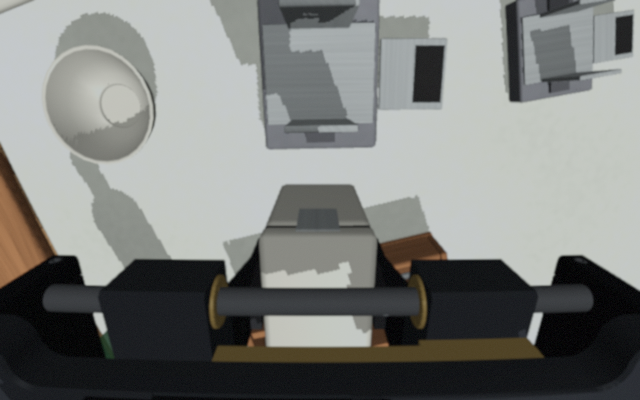

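Wrist view: the scale at (320,75), stops at (318,10) and (320,130), paddle pad at (428,73) on its front. The jar hangs straight in the fingers at (318,260). Stage centre is (0.5427,0.2938), scale y at 76.6°; pad height and stop span match the description.

```bash
python3 go.py 0.5427 0.2938 0.40 -103.4
```

```text
shift [106.8   2.8   4.1] turn [ 0.03 -0.05 -1.07] t 12.0833 yaw -104.47 pos [0.5721 0.3965 0.404 ] j [ 48.  29.  12.  -0. -73. -62.] F [ 1.1 -0.4 -2.5] w 0.55 30.0
```

```bash
python3 -m creep '[[-1,20,2.8,0,0,0,-1],[-1,50,2.8,0,0,0,-1],[-1,85,2.8,0,0,0,-1],[-1,106.8,2.8,0,0,0,-1],[-1,106.8,2.8,0,0,0,-1],[-1,106.8,2.8,0,0,0,-1],[-1,106.8,2.8,0,0,0,-1],[-1,106.8,2.8,0,0,0,-1]]'>/dev/null;python3 go.py 0.5427 0.2938 0.29 -103.4
```

```text
shift [  1.6   0.  114.4] turn [-0.02  0.04 -0.  ] t 12.75 yaw -103.4 pos [0.543  0.2953 0.4044] j [ 44.  21.  -1.  -0. -68. -57.] F [ 0.6 -0.  -2.7] w 0.551 30.0
```

Straight down in stages, correcting 1.4 mm sideways first.

```bash
python3 -m creep '[[-1,1.4,0,0,0,0,0],[-1,1.4,0,20,0,0,0],[-1,1.4,0,50,0,0,0],[-1,1.4,0,80,0,0,0],[-1,1.4,0,105,0,0,0],[-1,1.4,0,114,0,0,0],[-1,1.4,0,114,0,0,0],[-1,1.4,0,114,0,0,0]]'>/dev/null;python3 go.py 0.5427 0.2938 0.2595 -103.4
python3 - <<'E'
from fit import *
for n in("top","side"):
    p,d,E=grab(n); W=cloud(n,d,E); x,y,z=W[...,0],W[...,1],W[...,2]
    if n=="side": cv2.imwrite("pics/s2.png",cv2.resize(p[60:180,170:330,::-1],(800,600)))
E
```

```text
shift [ 0.7  0.2 31.2] turn [-0.06  0.    0.06] t 13.4167 yaw -103.34 pos [0.543  0.2944 0.2907] j [ 43.  27.  -9.   0. -54. -57.] F [-0.1 -0.6 -1. ] w 0.553 30.0
```

View pics/s2.png

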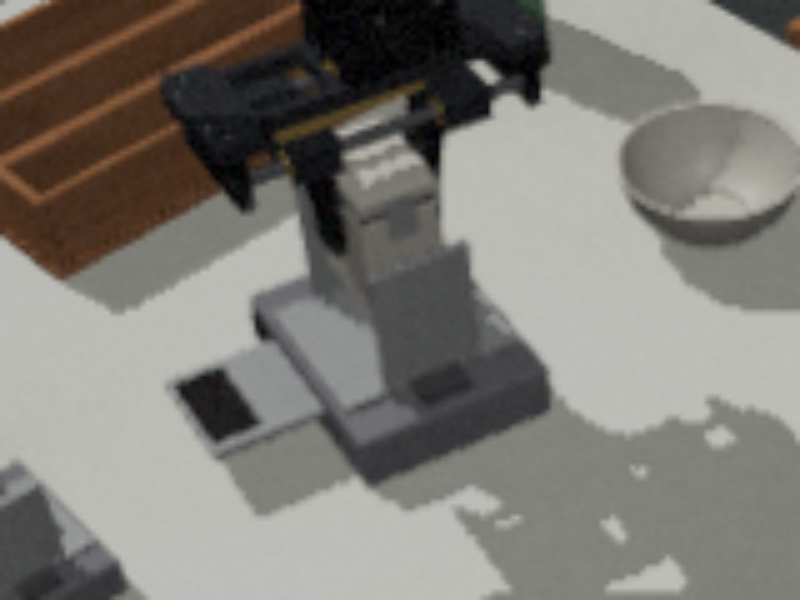

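The crop shows the jar hanging between the two stops (390,220), above the plate and clear of both.

```bash
python3 -m creep '[[-1,0.7,0,12,0,0,0],[-1,0.7,0,22,0,0,0],[-1,0.7,0,27,0,0,0],[-1,0.7,0,29,0,0,0],[-1,0.7,0,30,0,0,0],[-1,0.7,0,30,0,0,0],[-1,0.7,0,30,0,0,0]]'>/dev/null;python3 go.py 0.5427 0.2938 0.2595 -103.4
python3 - <<'E'
from jar import *
p,W=jar(.5427,.2938,.125); x,y,z=W[...,0],W[...,1],W[...,2]
E
```

```text
shift [-0.6 -0.   1.1] turn [-0.04  0.04  0.02] t 14.1 yaw -103.38 pos [0.5425 0.2932 0.2606] j [ 43.  29. -11.   0. -50. -57.] F [-0.2 -0.2 -2.6] w 0.546 30.0
wrist lid (array([538.6, 280.1]), 72.2, 75.2, 78.2) 0.12523142736363807 13288
```

```bash
python3 -m creep '[[-1,0,0,0.5,0,0,0],[-1,0,0,1,0,0,0],[-1,0,0,1.4,0,0,0],[-1,0,0,1.4,0,0,0]]'>/dev/null;python3 go.py 0.5427 0.2938 0.2595 -103.4
```

```text
shift [-0.7 -0.1  0.1] turn [-0.04  0.03  0.02] t 14.4833 yaw -103.38 pos [0.5424 0.2932 0.2596] j [ 43.  29. -11.   0. -50. -57.] F [-0.9  0.6  1.6] w 0.549 30.0
```

Supported now (−2.6 → +1.6 N). Release and rise.

```bash
python3 -m creep '[[0.7,0,0,0,0,0,0],[1,0,0,0,0,0,0],[1,0,0,0,0,0,0],[1,0,0,0,0,0,0],[1,0,0,0,0,0,0],[1,0,0,-10,0,0,0],[1,0,0,-30,0,0,0],[1,0,0,-60,0,0,0]]'>/dev/null; python3 -m creep '[[1,0,0,-40,0,0,0],[1,0,0,-70,0,0,0],[1,0,0,-90,0,0,0],[1,0,0,-90,0,0,0],[1,0,0,-90,0,0,0],[1,0,0,-90,0,0,0]]'>/dev/null
python3 - <<'E'
from jar import *
p,W=jar(.5427,.2938,.124); cv2.imwrite("pics/w3.png",p[...,::-1]); x,y,z=W[...,0],W[...,1],W[...,2]
# split in scale frame
a=np.radians(-13.4); X=(x-.5427)*np.cos(a)+(y-.2938)*np.sin(a); Y=-(x-.5427)*np.sin(a)+(y-.2938)*np.cos(a)
for n,m in (("jar",(abs(Y)<.038)&(abs(X)<.05)&(abs(z-.124)<.004)),("stop+",(Y>.039)&(Y<.055)&(abs(X)<.04)&(abs(z-.120)<.004)),("stop-",(Y<-.039)&(Y>-.055)&(abs(X)<.04)&(abs(z-.12)<.004))):
    print(n,m.sum(),[np.round(np.nanpercentile(q[m]*1000,[1,50,99]),1) for q in(X,Y,z)] if m.any() else "")
E
python3 go.py 0.5427 0.2938 0.2595 -103.4
```

```text
wrist lid (array([542.1, 293. ]), 97.6, 59.2, 76.6) 0.1242142286492717 4978
jar 3947 [array([-24.3,  -1.3,  22.3]), array([-33.3,  -3.3,  30.3]), array([121.6, 124.4, 126. ])]
stop+ 451 [array([-29.8,  -0.4,  29. ]), array([42.1, 44.3, 47.6]), array([116.5, 120.1, 121.8])]
stop- 560 [array([-29.8,  -0.5,  28.8]), array([-49.5, -46.7, -43.9]), array([116.3, 120.3, 121.9])]
shift [ -1.4  -0.7 148.1] turn [ 0.1 -0.1 -0. ] t 15.7 yaw -103.4 pos [0.542  0.2928 0.4076] j [ 43.  21.  -1.  -0. -68. -57.] F [-0.8 -0.2 -0.1] w 1.001 0.0
```

View pics/w3.png

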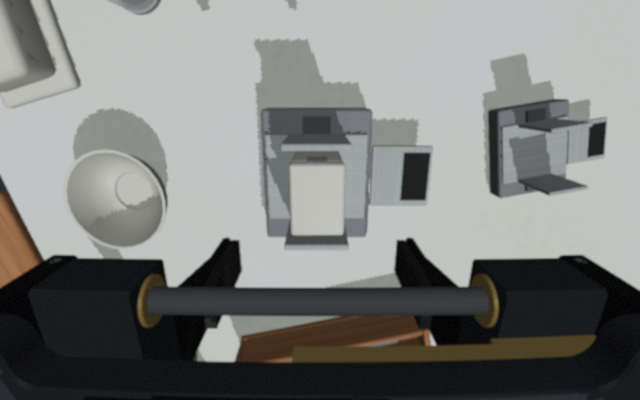

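The wrist view shows the jar on the plate at (317,193), straight between the stops at (316,140) and (316,242); the offset is about 0.6 mm each way. Next the paddle pad, at (417,177). I'll turn the gripper by 90° so its long body lies across the paddle, away from the jar.

```bash
python3 -c "
from h import *
print(np.round(vision.camera_model('wrist')['mount'],3))"; python3 go.py 0.4305 0.32 0.405 -193.4
```

```text
[[ 0.    -0.952 -0.305  0.085]
 [ 1.     0.001 -0.     0.001]
 [ 0.    -0.305  0.952  0.02 ]
 [ 0.     0.     0.     1.   ]]
shift [ -0.6 114.7   2.8] turn [-0.   -0.15 90.  ] t 15.7 yaw -103.4 pos [0.542  0.2928 0.4076] j [ 43.  21.  -1.  -0. -68. -57.] F [-0.8 -0.2 -0.1] w 1.001 0.0
```

```bash
python3 -m creep '[[1,0,30,0,0,0,0],[1,-0.6,70,0,0,0,90],[0,-0.6,114.7,0,0,0,90],[-1,-0.6,114.7,0,0,0,90],[-1,-0.6,114.7,0,0,0,90],[-1,-0.6,114.7,0,0,0,90],[-1,-0.6,114.7,0,0,0,90],[-1,-0.6,114.7,0,0,0,90]]'>/dev/null; python3 go.py 0.4305 0.32 0.405 -193.4
```

```text
shift [ 0.1 -0.1  2.3] turn [-0.13 -0.13 40.2 ] t 16.3667 yaw -153.2 pos [0.4306 0.3202 0.4073] j [  54.   13.  -12.   -0.  -65. -117.] F [-0.3  0.2  0.4] w 0.629 0.0
```

```bash
python3 -m creep '[[-1,0,0,0,0,0,40.2],[-1,0,0,0,0,0,40.2],[-1,0,0,30,0,0,40.2],[-1,0,0,60,0,0,40.2],[-1,0,0,90,0,0,40.2],[-1,0,0,115,0,0,40.2],[-1,0,0,130,0,0,40.2],[-1,0,0,130,0,0,40.2]]'>/dev/null; python3 go.py 0.4305 0.32 0.215 -193.4
python3 -m creep '[[-1,0,0,0,0,0,0],[-1,0,0,0,0,0,0],[-1,0,0,0,0,0,0]]'>/dev/null; python3 go.py 0.4305 0.32 0.215 -193.4
```

```text
shift [-0.8  1.9 58.8] turn [-0.57 -0.29  0.29] t 17.0333 yaw 166.89 pos [0.4298 0.3189 0.2738] j [  54.   21.  -22.   -0.  -47. -157.] F [-0.2 -0.1 -0.4] w 0.045 0.0
shift [ 0.6 -0.9 65. ] turn [0.12 0.07 0.36] t 17.2833 yaw 166.96 pos [0.4312 0.3206 0.28  ] j [  54.   21.  -22.    0.  -47. -157.] F [ 0.9 -0.1  0.3] w 0.007 0.0
```

```bash
python3 -m creep '[[-1,0.6,-0.6,25,0,0,0],[-1,0.6,-0.6,50,0,0,0],[-1,0.6,-0.6,60,0,0,0],[-1,0.6,-0.6,65,0,0,0],[-1,0.6,-0.6,68,0,0,0],[-1,0.6,-0.6,71,0,0,0],[-1,0.6,-0.6,71,0,0,0]]'; python3 go.py 0.4305 0.32 0.201 -193.4
```

```text
time_s: 17.87
tcp_pos: [0.4301, 0.3195, 0.2084]
ee_rot: [[-0.974, 0.226, -0.0], [0.226, 0.974, -0.001], [0.0, -0.001, -1.0]]
wrist_force: [-3.6, -2.6, 4.1]
gripper_width: 0.004
gripper_force: 2.5
shift [-0.3  0.6  7.4] turn [-0.03 -0.    0.34] t 17.8667 yaw 166.94 pos [0.4301 0.3195 0.2084] j [  54.   27.  -26.    0.  -38. -157.] F [-3.6 -2.6  4.1] w 0.004 2.5
```

Paddle is moving (4 N). Press on to the stop.

```bash
python3 -m creep '[[-1,0,0,2,0,0,0],[-1,0,0,4,0,0,0],[-1,0,0,6,0,0,0],[-1,0,0,7,0,0,0],[-1,0,0,8,0,0,0],[-1,0,0,8,0,0,0]]'; python3 go.py 0.4305 0.32 0.201 -193.4
```

```text
time_s: 18.37
tcp_pos: [0.4306, 0.3195, 0.203]
ee_rot: [[-0.974, 0.225, 0.002], [0.225, 0.974, -0.0], [-0.002, 0.0, -1.0]]
wrist_force: [-4.5, -6.0, 18.8]
gripper_width: 0.004
gripper_force: 9.4
shift [0.2 0.4 2. ] turn [0.02 0.09 0.4 ] t 18.3667 yaw 167.0 pos [0.4306 0.3195 0.203 ] j [  54.   27.  -26.    0.  -37. -157.] F [-4.5 -6.  18.8] w 0.004 9.4
```

```bash
python3 -m creep '[[-1,0,0,0.5,0,0,0],[-1,0,0,1,0,0,0],[-1,0,0,1,0,0,0],[-1,0,0,1,0,0,0]]'; python3 -m creep '[[-1,0,0,-3,0,0,0],[-1,0,0,-8,0,0,0],[-1,0,0,-20,0,0,0],[-1,0,0,-50,0,0,0],[-1,0,0,-90,0,0,0],[-1,0,0,-120,0,0,0],[-1,0,0,-150,0,0,0],[-1,0,0,-150,0,0,0]]'
```

```text
time_s: 18.7
tcp_pos: [0.4305, 0.3195, 0.2028]
ee_rot: [[-0.974, 0.225, 0.002], [0.225, 0.974, 0.0], [-0.002, 0.001, -1.0]]
wrist_force: [-6.0, -6.0, 22.9]
gripper_width: 0.004
gripper_force: 12.0
time_s: 19.37
tcp_pos: [0.4317, 0.3213, 0.3568]
ee_rot: [[-0.974, 0.224, 0.013], [0.224, 0.974, 0.013], [-0.009, 0.015, -1.0]]
wrist_force: [0.5, 0.3, 0.3]
gripper_width: 0.005
gripper_force: 0.0
```

The stop was hard (no further travel at 23 N). Final check of the jar and paddle.

```bash
python3 -m creep '[[-1,0,0,-30,0,0,0],[-1,0,0,-30,0,0,0],[-1,0,0,-30,0,0,0],[-1,0,0,-30,0,0,0]]' >/dev/null; python3 - <<'E'
from jar import *
a=np.radians(-13.4)
for n in("side","top","wrist"):
    p,d,E=grab(n); W=cloud(n,d,E); x,y,z=W[...,0],W[...,1],W[...,2]
    X=(x-.5424)*np.cos(a)+(y-.2932)*np.sin(a); Y=-(x-.5424)*np.sin(a)+(y-.2932)*np.cos(a)
    for k,m in (("jar",(abs(Y)<.038)&(abs(X)<.05)&(abs(z-.124)<.004)),("stop+",(Y>.039)&(Y<.055)&(abs(X)<.04)&(abs(z-.120)<.004)),("stop-",(Y<-.039)&(Y>-.055)&(abs(X)<.04)&(abs(z-.12)<.004)),("pad",(abs(X+.115)<.012)&(abs(Y)<.03)&(z<.05))):
        print(n,k,m.sum(),[np.round(np.nanpercentile(q[m]*1000,[2,50,98]),1).tolist() for q in(X,Y,z)] if m.any() else "")
    if n=="side": cv2.imwrite("pics/s3.png",cv2.resize(p[60:180,170:330,::-1],(800,600)))
E
```

```text
side jar 265 [[-22.2, -0.7, 22.7], [-32.9, -0.5, 30.8], [120.7, 123.4, 126.3]]
side stop+ 53 [[-27.2, -1.3, 30.4], [40.6, 44.7, 50.5], [116.2, 118.7, 121.1]]
side stop- 49 [[-27.8, -0.5, 27.3], [-49.9, -46.0, -41.0], [116.2, 118.8, 121.7]]
side pad 208 [[-126.7, -116.8, -103.8], [-29.8, -7.6, 27.9], [-2.6, 31.5, 37.0]]
top jar 426 [[-23.3, -0.8, 22.8], [-31.3, 0.4, 32.0], [120.7, 124.5, 127.7]]
top stop+ 59 [[-25.8, 2.1, 28.5], [43.5, 45.9, 49.9], [116.3, 120.1, 123.5]]
top stop- 57 [[-27.4, -1.3, 27.8], [-47.6, -44.5, -41.6], [117.0, 120.4, 123.0]]
top pad 61 [[-126.2, -115.0, -103.7], [-29.3, -25.2, -15.2], [-1.7, 33.3, 37.3]]
wrist jar 405 [[-15.1, 2.3, 11.6], [-10.3, -0.5, 10.1], [123.2, 124.5, 125.6]]
wrist stop+ 0 
wrist stop- 0 
wrist pad 1417 [[-126.8, -116.3, -103.3], [-28.7, -0.3, 28.7], [-0.2, 34.3, 35.9]]
```

View pics/s3.png

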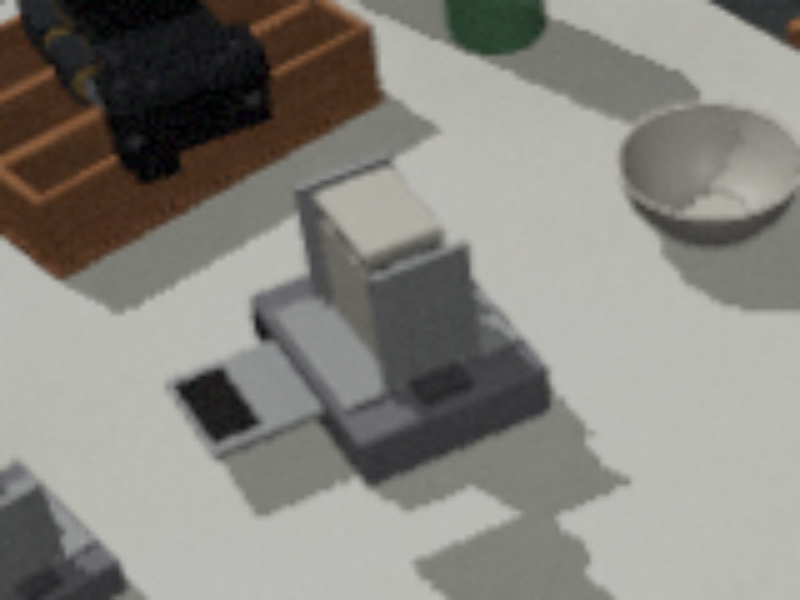

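The jar stands centred between the stops at (385,235). The paddle is back up at (225,400), z about 33–34 mm, and the gripper is clear.

```bash
python3 -c "
from station import r
print(r.finish_job())"
```

```text
the job is handed in; nothing more can be done
None
```

I handed the job in: the jar stands upright on the plate, within about 1 mm of centre, the paddle was pressed to its stop and sprang back up, and the gripper is clear; I never moved near the grinders.

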